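# Uncap three vessels and park their caps in order

## Robot

A 6-joint arm with a two-finger parallel gripper is mounted at the origin on the work surface. World frame = base frame: x ahead of the robot, y to its left, z up, the work surface at z = 0. Lengths are in mm, angles in rad, forces in N, time in s.
With the tool pointing down it reaches from about 275 to 1000 mm from the base axis. Payload 8.4 kg.
Tool frame: the origin (TCP) lies midway between the tips of the shut fingers; the grasp point (between the pads) lies 19 mm behind it; z points along the fingers, y is the line along which they close (so a half turn about z gives the same grasp; the last joint's range is limited). The gripper opens to 85 mm and grips with 20 to 120 N. Pads are 22 mm wide; open, the fingers measure 114 mm over their backs; the gripper's body (76 mm by 85 mm) begins 54 mm behind the grasp point. The pads swing forward as they close: fully open they stand 13 mm farther back than shut.
Start: joints at [1.246, 0.353, 1.633, -0, 1.155, -0.002], TCP at [198.263, 592.722, 231.281] pointing down, gripper open.
Joint ranges: [-2.63, 2.63], [-0.92, 2.1], [0.06, 2.66], [-1.3, 4.44], [0, 2.69], [-3.02, 3.02]. Speed limits (rad/s): [2.22, 2.22, 2.79, 3.14, 3.14, 3.14].

## Interface

Orientations are given as [roll, pitch, yaw] about the fixed x, y, z axes, in that order (R = Rz(yaw) Ry(pitch) Rx(roll)).
In Python, from rig import r, cams gives the robot as it stands. The module is installed in compiled form; this text tells all that it offers.
- The arm moves only by the tool send_rows, never from a script. Its argument "targets" is one flat list of numbers, 7 for each row, row after row: the shift along the tool's x, y, z in m, then the turn, a rotation vector about the tool's x, y, z in rad, then the opening, from -1 (shut) to 1 (fully open). In form: [tx, ty, tz, wx, wy, wz, fingers, tx, ty, tz, wx, wy, wz, fingers, ...]. A call has 1 to 12 rows; each row is the pose to reach, as a shift and turn from the pose commanded when the call began, along the tool's axes at that moment; what a row does not reach only later rows make up. A row lasts 1/12 s, in which the tool goes at most 41.7 mm and 7.16 degrees, less where a joint would pass 70% of its speed; a pose out of reach is approached as far as the arm can. A call with a gripper value outside its range is refused whole. The fingers move at their own pace and stop on an object; "grip_force" is the grip in N (left out, the last holds). Time passes only in rows, so rows that repeat a pose let the fingers close. It gives the time, the measured TCP pose, the force, the opening and the grip force at its end, in the units of the state.
- r.sense(): the state, without advancing time (a new reading comes with each control period).
- cams.grab_frame(name): name is "scene" or "top" or "wrist"; returns a dict with "color" (384x512x3 uint8, blue, green, red), "fx", "fy", "cx", "cy" (pixels), "xyz" and "attitude" of the camera in the world. Camera axes: x right, y down, z forward; pixel columns grow to the right and rows downward; lengths in mm; the calibration is good to about 2 mm. A picture is of the moment at which its call begins. There is no depth.
- r.sign_off(): hands the job in; it is judged then, once.
The state is a dict: "clock": time; "qpos": joint angles; "qvel": joint speeds; "joint_efforts": joint torques, N m; "eef_pos": TCP position; "tcp_rot": TCP orientation; "contact_force": force on the tool from outside, world axes, zero at the start; "wrist_torque": the same for the moment, N m; "opening": opening from 0.0 (shut) to 1.0 (fully open); "grasp_force": force on a finger pad.
Only numpy, scipy, OpenCV 4.12 (cv2) and the standard library are available. Lean on these libraries where they do the work, as an engineer would, in place of code of your own. Each camera call takes 0.05 s, during which the arm holds its last target. There are 200 camera calls.

## Task

Take the loose caps off the tall bottle, the conical flask and the squat bottle, in that order, and park each one as you go in the cap rack, so that they are not mixed up: the tall bottle's in the pocket with one stud, the flask's in the pocket with two and the squat bottle's in the pocket with three. Lower each cap gently, right way up, until it sits flat on the pocket floor, and do not drop it. Leave the vessels standing where they are and do not disturb anything else on the bench.

Things in the scene. Friction and masses are not known exactly. Their poses are not given: they have to be found in the camera images.
- tall_bottle: Tall cylindrical clear-glass bottle, body 68 mm diameter to height 105, then a 42 mm diameter neck up to its open mouth at height 160 mm; 0.35 kg. Stands loose on the bench; origin: centre of its underside, z up along its axis. Wears a loose cap at the start.
- conical_flask: Conical (Erlenmeyer) clear-glass flask, 90 mm diameter at the base, tapering from height 6 to 85 mm into a 42 mm diameter neck, mouth at height 125 mm; 0.3 kg. Stands loose on the bench; origin: centre of its underside, z up along its axis. Wears a loose cap at the start.
- squat_bottle: Squat clear-glass bottle, body 86 mm diameter to height 44, then a 42 mm diameter neck, mouth at height 92 mm; 0.35 kg. Stands loose on the bench; origin: centre of its underside, z up along its axis. Wears a loose cap at the start.
- tall_cap: Loose white plastic cap of the tall bottle (all three caps are alike). Round hood, 58 mm diameter, 32 mm high, hollow below (50 mm inside, 28 deep), with an upright grip bar on top: 46 mm long along its x, 12 thick along y, from height 32 to 58 mm. Origin: centre of the skirt's lower edge, z up; at first 132 mm above the bench. 35 g.
- cone_cap: Loose white plastic cap of the conical flask (all three caps are alike). Round hood, 58 mm diameter, 32 mm high, hollow below (50 mm inside, 28 deep), with an upright grip bar on top: 46 mm long along its x, 12 thick along y, from height 32 to 58 mm. Origin: centre of the skirt's lower edge, z up; at first 97 mm above the bench. 35 g.
- squat_cap: Loose white plastic cap of the squat bottle (all three caps are alike). Round hood, 58 mm diameter, 32 mm high, hollow below (50 mm inside, 28 deep), with an upright grip bar on top: 46 mm long along its x, 12 thick along y, from height 32 to 58 mm. Origin: centre of the skirt's lower edge, z up; at first 64 mm above the bench. 35 g.
- cap_rack: Grey cap rack, fixed, at any yaw: 244 mm long (x), 114 wide (y -70 to +44), rim 22 high, walls 10. Three square pockets 68 mm wide in a row along x, 78 mm apart, centred on y = 0, floor 6 mm above the bench. The broad ledge on its -y side carries 1, 2 or 3 raised dark studs (14 mm across) beside each pocket: its number. Origin: underside, below the middle pocket.
- pocket1 (a point): Centre of the floor of the pocket with one stud (rack x = -78 mm), 6 mm above the bench; axes as the rack's.
- pocket2 (a point): Centre of the floor of the pocket with two studs (rack x = 0 mm), 6 mm above the bench; axes as the rack's.
- pocket3 (a point): Centre of the floor of the pocket with three studs (rack x = 78 mm), 6 mm above the bench; axes as the rack's.
- measuring_cylinder: Bystander: clear plastic measuring cylinder, 38 mm diameter (foot 64 mm), 170 mm tall, among the vessels; origin: underside centre.
- funnel: Bystander: white porcelain filter funnel standing mouth down, 120 mm diameter to height 55, narrowing to a 24 mm stem, 190 mm tall; origin: underside centre.
- amber_bottle: Bystander: closed amber glass bottle, 60 mm diameter, 130 mm tall, black cap; origin: underside centre.
- beaker: Bystander: clear plastic beaker, 68 mm diameter, 85 mm tall; origin: underside centre.
- paper_cup: Bystander: white paper cup, 72 mm diameter, 95 mm tall, left of the rack; origin: underside centre.
- spatula: Bystander: spatula 180 mm long lying flat along its x, near the robot; origin: underside.
Not all that is in view belongs to the job. Leave any orange or pink look-alike of the squat_cap alone.

How it is judged (in metres and radians):
On the way, in this order (a step that is already met when the one before it is completed fails the run):
1. the tall bottle's cap sits flat and released in the one-stud pocket (horizontal distance between tall_cap and pocket1 below 0.01 m and z of tall_cap in the frame of pocket1 below 0.004 m and angle between tall_cap's own z axis and vertical below 0.08 rad and contact force between the fingers and tall_cap below 0.1 N and linear speed of tall_cap below 0.03 m/s), for 0.2 s.
2. the conical flask's cap sits flat and released in the two-stud pocket (horizontal distance between cone_cap and pocket2 below 0.01 m and z of cone_cap in the frame of pocket2 below 0.004 m and angle between cone_cap's own z axis and vertical below 0.08 rad and contact force between the fingers and cone_cap below 0.1 N and linear speed of cone_cap below 0.03 m/s), for 0.2 s.
3. the squat bottle's cap sits flat and released in the three-stud pocket (horizontal distance between squat_cap and pocket3 below 0.01 m and z of squat_cap in the frame of pocket3 below 0.004 m and angle between squat_cap's own z axis and vertical below 0.08 rad and contact force between the fingers and squat_cap below 0.1 N and linear speed of squat_cap below 0.03 m/s), for 0.2 s.
At the end, for the whole second after the job is handed in: Each cap is right way up in its own pocket: centre within 10 mm of the pocket's centre, lower edge within 4 mm of the pocket floor, tilted less than about 4.5 degrees, let go and at rest. The three vessels stand upright (within about 6 degrees), at rest and within 30 mm of where they began (all of step 1 and all of step 2 and all of step 3 and angle between each of tall_bottle, conical_flask, squat_bottle's own z axis and vertical below 0.1 rad and distance of each of tall_bottle, conical_flask, squat_bottle from where it was at the start of the episode below 0.03 m and linear speed of each of tall_bottle, conical_flask, squat_bottle below 0.03 m/s); the robot touches nothing.
It fails at once if a vessel is tipped (over about 14 degrees) or shoved (over 30 mm) ((angle between tall_bottle's own z axis and vertical above 0.25 rad or distance of tall_bottle from where it was at the start of the episode above 0.03 m) or (angle between conical_flask's own z axis and vertical above 0.25 rad or distance of conical_flask from where it was at the start of the episode above 0.03 m) or (angle between squat_bottle's own z axis and vertical above 0.25 rad or distance of squat_bottle from where it was at the start of the episode above 0.03 m)).
It fails at once if a cap is dropped (falls freely more than about 15 mm) or thrown ((contact force between the fingers and tall_cap below 0.02 N and linear speed of tall_cap above 0.55 m/s) or (contact force between the fingers and cone_cap below 0.02 N and linear speed of cone_cap above 0.55 m/s) or (contact force between the fingers and squat_cap below 0.02 N and linear speed of squat_cap above 0.55 m/s)).
It fails at once if a bystander is displaced by over 30 mm or knocked over ((distance of measuring_cylinder from where it was at the start of the episode above 0.03 m or angle between measuring_cylinder's own z axis and vertical above 0.3 rad) or (distance of funnel from where it was at the start of the episode above 0.03 m or angle between funnel's own z axis and vertical above 0.3 rad) or (distance of amber_bottle from where it was at the start of the episode above 0.03 m or angle between amber_bottle's own z axis and vertical above 0.3 rad) or (distance of beaker from where it was at the start of the episode above 0.03 m or angle between beaker's own z axis and vertical above 0.3 rad) or (distance of paper_cup from where it was at the start of the episode above 0.03 m or angle between paper_cup's own z axis and vertical above 0.3 rad) or distance of spatula from where it was at the start of the episode above 0.03 m).
It also fails if it takes over 72 s, if anything falls off the work surface, if the arm or the gripper's body presses on something with over 40 N, if the wrist force passes 120 N, or if a joint passes its speed limit or range.

## Working session

There is one attempt and no reset: what is moved stays moved. The work goes in short steps, Python scripts to look and compute and a tool call to move; the robot and the scene stay as the last step left them, time stands still between calls to the robot, and variables do not carry over. Pictures are saved under pics/ and viewed, at most 10 in all, crops included, and the job is handed in when it is done.

Besides the shell and the picture viewer there is one more tool, called by a JSON object that holds its "method" and its "body", one argument or row to a line. send_rows: Moves the arm, as the interface text tells. Its arguments: {"type":"object","properties":{"targets":{"type":"array"},"grip_force":{"type":"number"}},"required":["targets"]}

```bash
mkdir -p pics; python3 - <<'E'
from rig import r,cams
import cv2
print(r.sense())
for n in("scene","top"):
    f=cams.grab_frame(n); print(n,[f[k] for k in("fx","fy","cx","cy","xyz","attitude")])
    cv2.imwrite(f"pics/{n}0.png",cv2.resize(f["color"],(800,600),interpolation=cv2.INTER_CUBIC)); cv2.imwrite(f"raw_{n}.png",f["color"])
E
```

```text
{'clock': 0.0, 'qpos': array([ 1.24560914e+00,  3.53650665e-01,  1.63414500e+00, -2.29935327e-06,
        1.15517750e+00, -2.37300972e-03]), 'qvel': array([ 0.00028547, -0.0011929 ,  0.00164238,  0.00078031,  0.00040359,
       -0.00135609]), 'joint_efforts': array([ 1.69922710e-03, -6.05253196e+01, -3.42066479e+01,  1.93649616e-04,
        9.41448554e-03,  1.56012317e-05]), 'eef_pos': array([198.1057812 , 592.27141267, 230.55545214]), 'tcp_rot': array([-3.14021214e+00, -1.17365228e-06,  2.81877941e+00]), 'contact_force': array([-0.28945591, -0.0929073 , -0.1337923 ]), 'wrist_torque': array([ 0.00454395, -0.0882284 ,  0.02489415]), 'grasp_force': 0.0, 'opening': 1.0006152477971662}
scene [427.44058364170513, 427.44058364170513, 251.35264085059785, 188.89977186848319, array([1042.26789347,  776.9310224 , 1055.99419068]), array([-2.39332512, -0.01975872,  2.61086782])]
top [436.37032203996307, 436.37032203996307, 251.47257246573506, 190.2727990478635, array([ 519.83984975,   32.91666955, 1530.16839365]), array([-3.09549317, -0.01060175, -1.57657472])]
```

View pics/scene0.png

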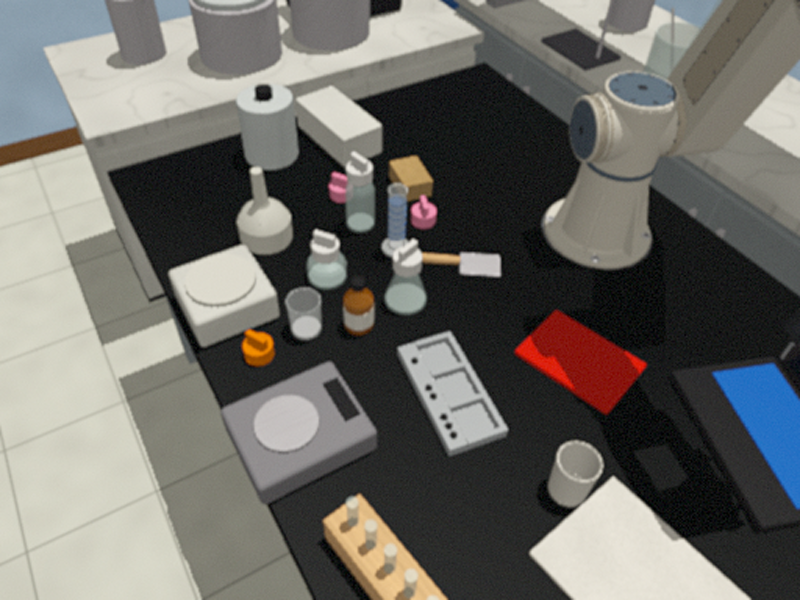

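View pics/top0.png

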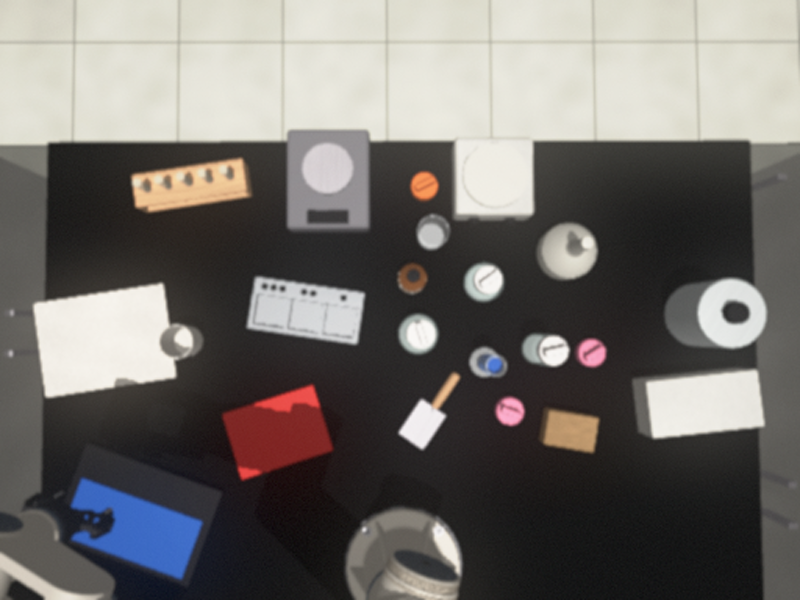

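The top view (800x600) shows the white caps: tall bottle (553,350), flask (418,333) and squat bottle (485,280). The rack is at (305,310), with its studs on the upper, far edge. The look-alike caps are orange (424,185) and pink (591,352) and (509,411), and the measuring cylinder is at (488,362). The white caps sitting on vessels fit the description. I'll confirm them in enlarged crops.

```bash
python3 - <<'E'
import cv2,numpy as np
def crop(n,x0,y0,w,h,s,o):
    im=cv2.imread(f"raw_{n}.png")[y0:y0+h,x0:x0+w]
    im=cv2.resize(im,None,fx=s,fy=s,interpolation=cv2.INTER_CUBIC)
    for i in range(0,w,10): cv2.putText(im,str(x0+i),(int((i+.5)*s),8),0,.3,(0,255,255)); cv2.line(im,(int((i+.5)*s),9),(int((i+.5)*s),14),(0,255,255))
    for i in range(0,h,10): cv2.putText(im,str(y0+i),(0,int((i+.5)*s)),0,.3,(0,255,255)); cv2.line(im,(20,int((i+.5)*s)),(26,int((i+.5)*s)),(0,255,255))
    if o: cv2.imwrite(o,im)
    return im
a=crop("top",240,165,135,70,5.9,0); b=crop("top",150,170,90,55,5.9,0)
c=np.zeros((a.shape[0]+0,800,3),np.uint8)
c=np.zeros((600,800,3),np.uint8)
c[:a.shape[0],:min(800,a.shape[1])]=a[:, :800]
b=crop("top",155,175,80,48,3.8,0); c[a.shape[0]:a.shape[0]+b.shape[0],:b.shape[1]]=b[:600-a.shape[0]]
cv2.imwrite("pics/topc.png",c)
a=crop("scene",190,92,100,110,5.4,0); b=crop("scene",248,205,80,90,3.2,0)
c=np.zeros((600,800,3),np.uint8);c[:a.shape[0],:a.shape[1]]=a;c[:b.shape[0],542:542+b.shape[1]]=b
cv2.imwrite("pics/scenec.png",c)
E
```

```text
(no output)
```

View pics/topc.png

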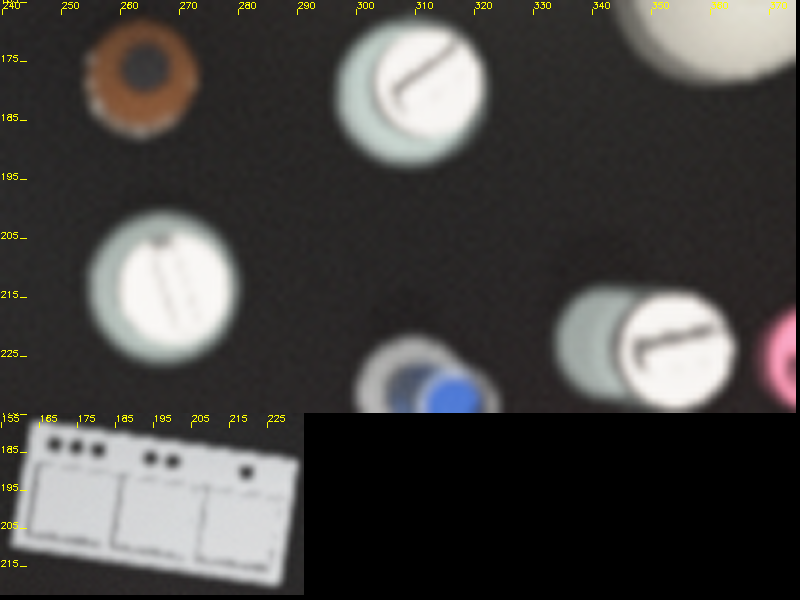

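View pics/scenec.png

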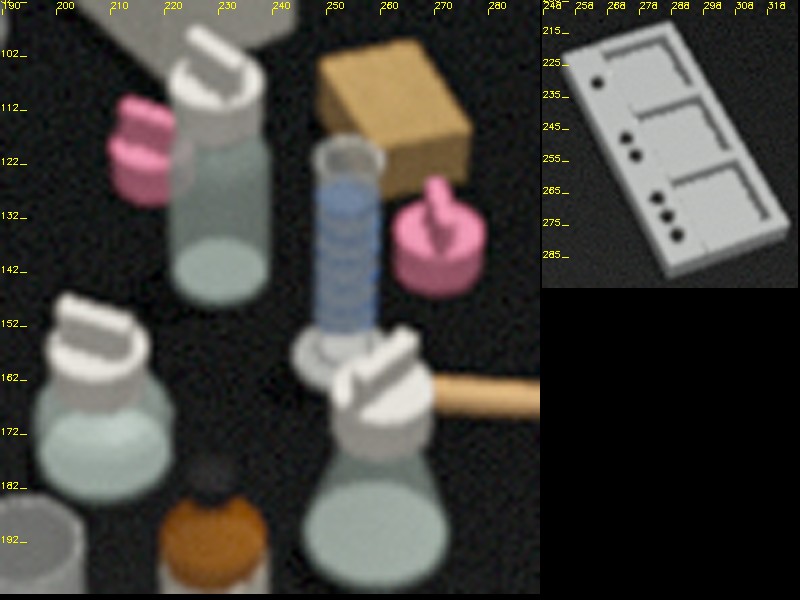

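The crops confirm the white caps: tall hood at top raw (354,224), flask (269.5,213) and squat (312,178). In the scene view they are at (230,107), (260,165) and (207.5,155). The three-stud pocket is at the left (+y) end of the rack and the one-stud pocket at the right. The studs lie toward +x.

```bash
cat > h.py <<'E'
import numpy as np
from scipy.spatial.transform import Rotation as Ro
def cam(f): return dict(K=np.array([[f["fx"],0,f["cx"]],[0,f["fy"],f["cy"]],[0,0,1]]),p=np.array(f["xyz"]),R=Ro.from_euler("xyz",f["attitude"]).as_matrix())
def ray(c,uv): return c["R"]@np.linalg.solve(c["K"],[uv[0],uv[1],1])
def plane(c,uv,z): d=ray(c,uv); return c["p"]+d*(z-c["p"][2])/d[2]
def tri(obs):
    A=np.zeros((3,3));b=np.zeros(3)
    for c,uv in obs:
        d=ray(c,uv);d/=np.linalg.norm(d);P=np.eye(3)-np.outer(d,d);A+=P;b+=P@c["p"]
    return np.linalg.solve(A,b)
def proj(c,p): q=c["K"]@(c["R"].T@(np.array(p)-c["p"])); return q[:2]/q[2]
T=cam(dict(fx=436.37032,fy=436.37032,cx=251.47257,cy=190.2728,xyz=[519.84,32.917,1530.168],attitude=[-3.09549317,-0.01060175,-1.57657472]))
S=cam(dict(fx=427.44058,fy=427.44058,cx=251.35264,cy=188.89977,xyz=[1042.268,776.931,1055.994],attitude=[-2.39332512,-0.01975872,2.61086782]))
E
python3 - <<'E'
from h import *
np.set_printoptions(precision=1,suppress=True)
for n,t,s,z in(("tall",(354.1,223.7),(229.6,107.2),164),("cone",(269.5,213.3),(260.2,164.6),129),("squat",(312.3,178.4),(207.5,155.4),96)):
    print(n,tri([(T,t),(S,s)]),plane(T,t,z),plane(S,s,z))
tc=[(162.7,176.3),(233.2,186.9),(228.4,219.5),(157.7,209.5)];sc=[(287.8,288.9),(254.1,220.75),(289.1,210.75),(324.7,273.9)]
for a,b in zip(tc,sc): print(tri([(T,a),(S,b)]),plane(T,a,22),plane(S,b,22))
def rack(P):
    P=np.array(P); ex=(P[0]-P[1]+P[3]-P[2]);ex/=np.linalg.norm(ex); c=P.mean(0); ey=np.array([-ex[1],ex[0],0])
    c=c+ey*13  # -70..44 centre at -13
    print("rack",c,"yaw %.3f"%np.arctan2(ex[1],ex[0]),"p1",c-78*ex,"p3",c+78*ex)
rack([plane(T,a,22) for a in tc]);rack([plane(S,a,22) for a in sc])
bars=dict(squat=((397,98),(457,45)),tall=((640,347),(718,328)),cone=((155,250),(178,322)))
for k,(a,b) in bars.items():
    f=lambda p:plane(T,(240+p[0]/5.9-.5,165+p[1]/5.9-.5),130)
    d=f(b)-f(a);print(k,"%.3f"%np.arctan2(d[1],d[0]))
E
```

```text
tall [ 475.8 -303.5  159.4] [ 476.3 -302.7  164. ] [ 478.3 -297.7  164. ]
cone [509.7 -39.9 120.3] [510.1 -39.7 129. ] [514.2 -32.  129. ]
squat [ 624.2 -183.7   95.3] [ 624.1 -183.6   96. ] [ 624.5 -183.1   96. ]
[638.9 324.8  16.9] [639.3 323.2  22. ] [640.  327.6  22. ]
[600.6  80.   23.9] [601.3  79.7  22. ] [599.2  79.1  22. ]
[486.3  98.5  24.2] [488.9  96.7  22. ] [482.4  98.9  22. ]
[524.6 340.   22.8] [524.7 340.   22. ] [524.  339.7  22. ]
rack [550.7 211.8  22. ] yaw 1.420 p1 [539.  134.7  22. ] p3 [562.4 288.9  22. ]
rack [548.6 213.5  22. ] yaw 1.404 p1 [535.6 136.6  22. ] p3 [561.5 290.4  22. ]
squat -0.855
tall -1.340
cone -2.839
```

```bash
cat >> h.py <<'E'
def shift(target,yaw):
    "tool-frame shift (m) and wz for TCP target (mm) and tool-x yaw"
    from rig import r
    s=r.sense(); R=Ro.from_euler("xyz",s["tcp_rot"])
    d=R.inv().apply(np.array(target)-s["eef_pos"])/1000
    w=(R.inv()*Ro.from_euler("xyz",[np.pi,0,yaw])).as_rotvec()
    print("t",s["clock"],"at",s["eef_pos"].round(1),"yaw %.3f"%s["tcp_rot"][2],"q",s["qpos"].round(2)); print("shift",d.round(4),"rotvec",w.round(4))
E
python3 -c "
from h import *
shift([476,-303,290],1.80)"
```

```text
t 0.1 at [198.1 592.3 230.6] yaw 2.819 q [ 1.25  0.35  1.63  0.    1.16 -0.  ]
shift [-0.5476 -0.761  -0.0585] rotvec [-1.1000e-03  6.0000e-04  1.0188e+00]
```

{"method": "send_rows", "body": {
  "targets": [-0.27,-0.38,-0.06,0,0,0.5,1,-0.27,-0.38,-0.06,0,0,0.5,1,-0.27,-0.38,-0.06,0,0,0.5,1,-0.27,-0.38,-0.06,0,0,0.5,1,-0.27,-0.38,-0.06,0,0,0.5,1,-0.27,-0.38,-0.06,0,0,0.5,1,-0.5476,-0.761,-0.0585,0,0,1.019,1,-0.5476,-0.761,-0.0585,0,0,1.019,1,-0.5476,-0.761,-0.0585,0,0,1.019,1,-0.5476,-0.761,-0.0585,0,0,1.019,1,-0.5476,-0.761,-0.0585,0,0,1.019,1,-0.5476,-0.761,-0.0585,0,0,1.019,1],
  "grip_force": 30
}}

```text
clock: 1.1
eef_pos: [344.7, 115.1, 273.0]
tcp_rot: [3.141, -0.0, 1.798]
contact_force: [1.1, 0.8, 0.4]
opening: 1.003
grasp_force: 0.0
```

```bash
python3 -c "
from h import *
shift([476,-303,290],1.80)"
```

```text
t 1.1 at [344.7 115.1 273. ] yaw 1.798 q [ 0.32 -0.13  2.09 -0.    1.18  0.09]
shift [-0.437   0.0335 -0.017 ] rotvec [ 0.0005 -0.     -0.0015]
```

{"method": "send_rows", "body": {
  "targets": [-0.437,0.0335,-0.017,0,0,0,1,-0.437,0.0335,-0.017,0,0,0,1,-0.437,0.0335,-0.017,0,0,0,1,-0.437,0.0335,-0.017,0,0,0,1,-0.437,0.0335,-0.017,0,0,0,1,-0.437,0.0335,-0.017,0,0,0,1,-0.437,0.0335,-0.017,0,0,0,1,-0.437,0.0335,-0.017,0,0,0,1,-0.437,0.0335,-0.017,0,0,0,1,-0.437,0.0335,-0.017,0,0,0,1,-0.437,0.0335,-0.017,0,0,0,1,-0.437,0.0335,-0.017,0,0,0,1]
}}

```text
clock: 2.1
eef_pos: [477.6, -305.1, 289.3]
tcp_rot: [-3.141, 0.001, 1.797]
contact_force: [-0.4, -0.1, -0.5]
opening: 1.001
grasp_force: 0.0
```

```bash
python3 - <<'E'
from h import *
from rig import r,cams
import cv2
shift([476,-303,290],1.80)
f=cams.grab_frame("wrist"); c=cam(f); print(c); cv2.imwrite("pics/w1.png",f["color"])
for p in([476,-303,164],[476,-303,190]): print(proj(c,p))
E
```

```text
t 2.1 at [ 477.6 -305.1  289.3] yaw 1.797 q [-0.57  0.21  1.69 -0.    1.24 -0.8 ]
shift [ 0.0024 -0.0011 -0.0007] rotvec [-0.0001  0.0013 -0.0031]
{'K': array([[288.93657248,   0.        , 248.2525978 ],
       [  0.        , 288.93657248, 193.70783332],
       [  0.        ,   0.        ,   1.        ]]), 'p': array([ 458.8645191 , -224.09269642,  432.46552214]), 'R': array([[ 9.74466711e-01,  2.12924947e-01,  7.12572482e-02],
       [ 2.24530649e-01, -9.22977272e-01, -3.12568300e-01],
       [-7.84768049e-04,  3.20586840e-01, -9.47218804e-01]])}
[247.4188628  183.81989157]
[247.31544615 192.29110866]
```

View pics/w1.png

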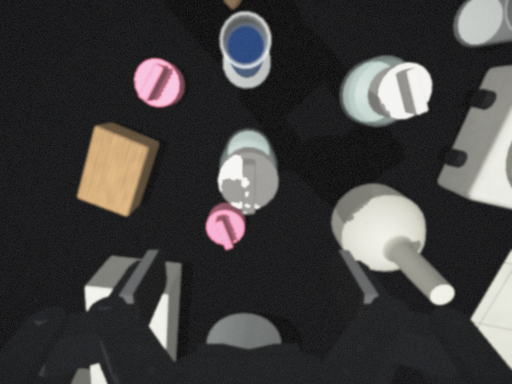

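The wrist view shows the white cap hood at about (248,180), on the tall bottle, with its bar vertical in the image. That is roughly 3 mm from the prediction (247,184). The pink look-alike is at (226,226) below it. I'll descend and grip.

{"method": "send_rows", "body": {
  "targets": [0.0047,0,0.04,0,0,0,1,0.0047,0,0.075,0,0,0,1,0.0047,0,0.1,0,0,0,1,0.0047,0,0.115,0,0,0,1,0.0047,0,0.122,0,0,0,1,0.0047,0,0.122,0,0,0,1,0.0047,0,0.122,0,0,0,-0.3,0.0047,0,0.122,0,0,0,-0.6,0.0047,0,0.122,0,0,0,-1,0.0047,0,0.122,0,0,0,-1,0.0047,0,0.122,0,0,0,-1,0.0047,0,0.122,0,0,0,-1],
  "grip_force": 30
}}

```text
clock: 3.15
eef_pos: [475.8, -296.5, 168.3]
tcp_rot: [3.141, 0.0, 1.8]
contact_force: [-0.8, 0.7, 0.9]
opening: 0.144
grasp_force: 0.4
```

{"method": "send_rows", "body": {
  "targets": [0,0,0,0,0,0,-1,0,0,0,0,0,0,-1,0,0,-0.01,0,0,0,-1,0,0,-0.025,0,0,0,-1,0,0,-0.045,0,0,0,-1,0,0,-0.07,0,0,0,-1,0,0,-0.1,0,0,0,-1,0,0,-0.11,0,0,0,-1,0,0,-0.11,0,0,0,-1,0,0,-0.11,0,0,0,-1]
}}

```text
clock: 3.98
eef_pos: [475.6, -296.3, 277.8]
tcp_rot: [3.141, 0.0, 1.8]
contact_force: [-0.2, 0.3, -1.9]
opening: 0.132
grasp_force: 30.3
```

```bash
python3 - <<'E'
from h import *
from rig import r,cams
import cv2
shift([537.5,135.5,200],1.412+np.pi/2)
shift([537.5,135.5,200],1.412)
f=cams.grab_frame("wrist"); c=cam(f); cv2.imwrite("pics/w2.png",f["color"])
s=r.sense();p=s["eef_pos"];print(s["opening"],s["grasp_force"])
R=Ro.from_euler("xyz",s["tcp_rot"]).as_matrix()
print(c["R"].T@R, R.T@(c["p"]-p))
for k in(-29,29): print(proj(c,p+R@[k,0,3]),proj(c,p+R@[0,k,3]))
for k in(-23,23): print(proj(c,p+R@[k,0,-23]))
E
```

```text
t 3.9833 at [ 475.6 -296.3  277.8] yaw 1.800 q [-0.56  0.21  1.72 -0.    1.21 -0.79]
shift [0.4065 0.1583 0.0777] rotvec [ 1.000e-04  6.000e-04 -1.183e+00]
t 3.9833 at [ 475.6 -296.3  277.8] yaw 1.800 q [-0.56  0.21  1.72 -0.    1.21 -0.79]
shift [0.4065 0.1583 0.0777] rotvec [5.000e-04 3.000e-04 3.878e-01]
0.1308167954209507 30.29330849647522
[[ 3.21815189e-04  9.99999688e-01 -7.20853364e-04]
 [-9.47175994e-01  7.36276986e-05 -3.20714250e-01]
 [-3.20714097e-01  7.85985719e-04  9.47175723e-01]] [ 8.26951362e+01  1.17152330e-01 -1.44210247e+02]
[247.82524291 290.29011382] [197.32011734 247.88330317]
[247.80892469 200.4331533 ] [298.30109529 247.87585743]
[247.78910814 312.69428355]
[247.76999299 231.81774486]
```

View pics/w2.png

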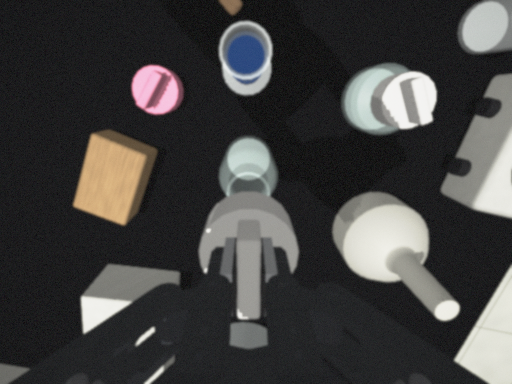

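The cap is held: hood at (199-299, ~248), bar centred at x=248 in the image. It sits about 2.5 mm behind the TCP along tool x. Next I'll move over pocket 1.

{"method": "send_rows", "body": {
  "targets": [0.2,0.078,0,0,0,0.2,-1,0.2,0.078,0,0,0,0.2,-1,0.2,0.078,0,0,0,0.2,-1,0.2,0.078,0,0,0,0.2,-1,0.2,0.078,0,0,0,0.2,-1,0.409,0.159,0,0,0,0.388,-1,0.409,0.159,0,0,0,0.388,-1,0.409,0.159,0,0,0,0.388,-1,0.409,0.159,0,0,0,0.388,-1,0.409,0.159,0,0,0,0.388,-1,0.409,0.159,0.0,0,0,0.388,-1,0.409,0.159,0.02,0,0,0.388,-1]
}}

```text
clock: 5.03
eef_pos: [539.3, 143.4, 258.8]
tcp_rot: [3.139, -0.003, 1.415]
contact_force: [0.9, -1.3, -0.5]
opening: 0.13
grasp_force: 30.3
```

{"method": "send_rows", "body": {
  "targets": [0,0,0.02,0,0,0,-1,0,0,0.05,0,0,0,-1,0,0,0.08,0,0,0,-1,0,0,0.1,0,0,0,-1,0,0,0.1,0,0,0,-1,0,0,0.1,0,0,0,-1,0,0,0.1,0,0,0,-1]
}}

```text
clock: 5.62
eef_pos: [537.9, 138.1, 158.2]
tcp_rot: [-3.141, 0.0, 1.412]
contact_force: [-0.3, -0.4, 0.5]
opening: 0.132
grasp_force: 30.3
```

```bash
python3 - <<'E'
from h import *
from rig import r,cams
import cv2
shift([537.9,138,150],1.412)
f=cams.grab_frame("wrist"); c=cam(f)
import pickle;pickle.dump(c,open("c3.pkl","wb"))
cv2.imwrite("w3.png",f["color"])
cv2.imwrite("pics/w3.png",cv2.resize(f["color"],(800,600),interpolation=cv2.INTER_CUBIC))
print(r.sense()["grasp_force"],proj(c,[549.7,212.5,22])*800/512)
E
```

```text
t 5.6167 at [537.9 138.1 158.2] yaw 1.412 q [ 0.25  0.33  1.85 -0.    0.96  0.41]
shift [-0.0001  0.      0.0082] rotvec [-0.0001  0.0001 -0.0003]
30.264480113983154 [388.63922471 163.72297456]
```

View pics/w3.png

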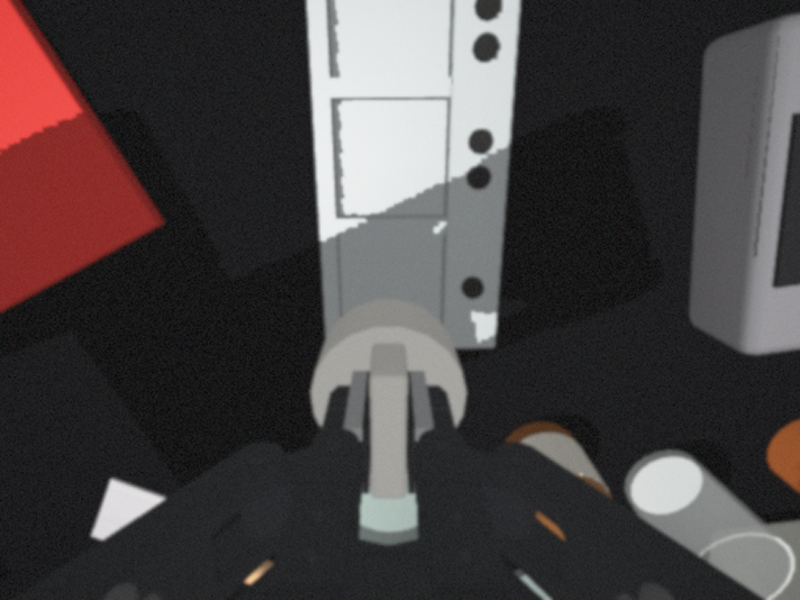

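The wrist view shows pocket 2's rim at (332,98), (449,98), (446,216) and (338,216) in the 800x600 picture. The rack's near-right corner is at (497,348), and the single stud at (472,288) is beside the pocket under the cap.

```bash
python3 - <<'E'
from h import *
import pickle
c=pickle.load(open("c3.pkl","rb"))
np.set_printoptions(precision=1,suppress=True)
q=lambda x,y,z:plane(c,((x+.5)*.64-.5,(y+.5)*.64-.5),z)
P=[q(*a,22) for a in((332,98),(449,98),(446,216),(338,216))]
print(np.array(P),np.mean(P,0))
e=[q(307,2,22),q(325,330,22),q(521,2,22),q(497,348,22)]
for a,b in((0,1),(2,3)): d=e[a]-e[b];print(np.arctan2(d[1],d[0]))
yaw=1.412;ex=np.array([np.cos(yaw),np.sin(yaw),0]);ey=np.array([-ex[1],ex[0],0])
print("origin from corner",e[3]+122*ex+70*ey, "stud1",q(472,288,23),"->",q(472,288,23)+78*ex+57*ey)
s=[q(480,141,23),q(479,177,23)];print("studs2",np.mean(s,0))
for y in(-2,0,1.412): pass
p=np.array([537.9,138.1,158.2]);R=Ro.from_euler("xyz",[np.pi,0,1.412]).as_matrix()
for o in(0,-2,-4): print(o,[ (proj(c,p+R@[o+x,0,z])+.5)/.64-.5 for x,z in((29,4),(29,36),(23,-22),(-23,-22))])
E
```

```text
[[523.5 252.9  22. ]
 [588.9 242.4  22. ]
 [579.5 176.9  22. ]
 [514.1 187.3  22. ]] [551.5 214.9  22. ]
1.4182783042241245
1.4256403623075316
origin from corner [553.3 215.1  22. ] stud1 [590.5 128.7  23. ] -> [546.5 214.8  23. ]
studs2 [602.7 206.8  23. ]
0 [array([389.3, 314.3]), array([389.2, 287.8]), array([389.4, 363.4]), array([389.3, 489.7])]
-2 [array([389.3, 319.7]), array([389.2, 292.4]), array([389.4, 369.5]), array([389.3, 494.7])]
-4 [array([389.3, 325. ]), array([389.2, 297. ]), array([389.4, 375.5]), array([389.3, 499.5])]
```

{"method": "send_rows", "body": {
  "targets": [0.003,0.0014,0.03,0,0,-0.008,-1,0.003,0.0014,0.06,0,0,-0.008,-1,0.003,0.0014,0.08,0,0,-0.008,-1,0.003,0.0014,0.09,0,0,-0.008,-1,0.003,0.0014,0.098,0,0,-0.008,-1,0.003,0.0014,0.104,0,0,-0.008,-1,0.003,0.0014,0.108,0,0,-0.008,-1,0.003,0.0014,0.111,0,0,-0.008,-1,0.003,0.0014,0.113,0,0,-0.008,-1,0.003,0.0014,0.115,0,0,-0.008,-1,0.003,0.0014,0.116,0,0,-0.008,-1,0.003,0.0014,0.116,0,0,-0.008,-1]
}}

```text
clock: 6.67
eef_pos: [539.9, 140.9, 42.4]
tcp_rot: [3.141, -0.0, 1.42]
contact_force: [-0.9, 1.0, 3.3]
opening: 0.135
grasp_force: 30.7
```

Contact is felt at the expected height, so I'll release and rise.

{"method": "send_rows", "body": {
  "targets": [0,0,0,0,0,0,-0.6,0,0,0,0,0,0,-0.3,0,0,0,0,0,0,0,0,0,0,0,0,0,0,0,0,0,0,0,0,0.3,0,0,0,0,0,0,0.5,0,0,-0.03,0,0,0,0.5,0,0,-0.07,0,0,0,0.5,0,0,-0.11,0,0,0,1,0,0,-0.15,0,0,0,1,0,0,-0.19,0,0,0,1,0,0,-0.19,0,0,0,1]
}}

```text
clock: 7.67
eef_pos: [543.5, 141.8, 239.9]
tcp_rot: [3.131, -0.005, 1.42]
contact_force: [1.1, 1.2, 0.5]
opening: 1.001
grasp_force: 0.0
```

```bash
python3 - <<'E'
from h import *
from rig import r,cams
import cv2
f=cams.grab_frame("wrist"); c=cam(f)
import pickle;pickle.dump(c,open("c4.pkl","wb"))
cv2.imwrite("pics/w4.png",cv2.resize(f["color"],(800,600),interpolation=cv2.INTER_CUBIC))
yaw=1.42;ex=np.array([np.cos(yaw),np.sin(yaw),0])
p1=np.array([550.8,214,0])-78*ex
print("hood top ctr",(proj(c,p1+[0,0,38])+.5)/.64-.5,"bar ends",[(proj(c,p1+k*ex+[0,0,64])+.5)/.64-.5 for k in(-23,23)])
shift([510,-37,270],0.303)
E
```

```text
hood top ctr [381.50389709 270.34334746] bar ends [array([381.50433269, 308.74047116]), array([381.21215985, 248.11556338])]
t 7.7167 at [542.1 141.5 236.5] yaw 1.420 q [ 0.25  0.24  1.77 -0.    1.12  0.4 ]
shift [-0.1812 -0.0046 -0.0342] rotvec [ 0.0051 -0.0073  1.1168]
```

View pics/w4.png

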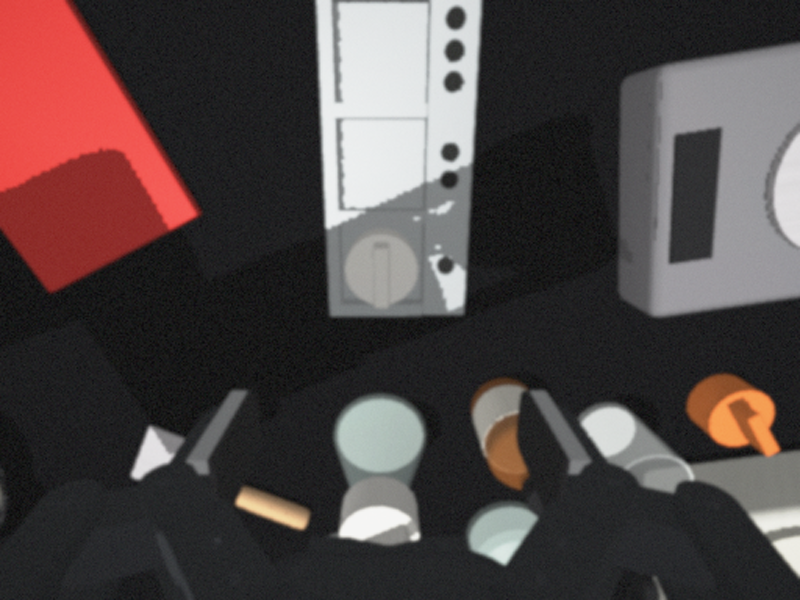

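The first cap sits flat in the one-stud pocket: hood at (381,268), against a prediction of (381.5,270). Next is the flask.

{"method": "send_rows", "body": {
  "targets": [-0.1813,-0.0018,0,0,0,1.117,1,-0.1813,-0.0018,0,0,0,1.117,1,-0.1813,-0.0018,0,0,0,1.117,1,-0.1813,-0.0018,0,0,0,1.117,1,-0.1813,-0.0018,0,0,0,1.117,1,-0.1813,-0.0018,0,0,0,1.117,1,-0.1813,-0.0018,0,0,0,1.117,1,-0.1813,-0.0018,0,0,0,1.117,1,-0.1813,-0.0018,0,0,0,1.117,1,-0.1813,-0.0018,0,0,0,1.117,1,-0.1813,-0.0018,0,0,0,1.117,1,-0.1813,-0.0018,0,0,0,1.117,1]
}}

```text
clock: 8.72
eef_pos: [510.2, -38.1, 231.2]
tcp_rot: [-3.141, 0.001, 0.307]
contact_force: [-0.3, 1.3, 0.1]
opening: 0.998
grasp_force: 0.0
```

```bash
python3 - <<'E'
from h import *
from rig import r,cams
import cv2
f=cams.grab_frame("wrist"); c=cam(f)
import pickle;pickle.dump(c,open("c5.pkl","wb"))
cv2.imwrite("pics/w5.png",cv2.resize(f["color"],(800,600),interpolation=cv2.INTER_CUBIC))
ex=np.array([np.cos(.302),np.sin(.302),0]);ey=np.array([-ex[1],ex[0],0]);p=np.array([511,-38,129])
g=lambda q:((proj(c,q)+.5)/.64-.5).round(1)
print("hood L/R/far/near",[g(p+29*v) for v in(ey,-ey,ex,-ex)],"bar ends",[g(p+k*ex+[0,0,26]) for k in(-23,23)])
shift([511,-38,133],0.302)
E
```

```text
hood L/R/far/near [array([339.1, 299.9]), array([440.3, 300.4]), array([390.1, 250.3]), array([389.4, 346.5])] bar ends [array([389.5, 356.3]), array([390.1, 273. ])]
t 8.7667 at [510.2 -38.1 231.4] yaw 0.306 q [-0.08  0.18  1.87 -0.    1.09  1.19]
shift [0.0008 0.0002 0.0984] rotvec [-0.0003  0.0007  0.0042]
```

View pics/w5.png

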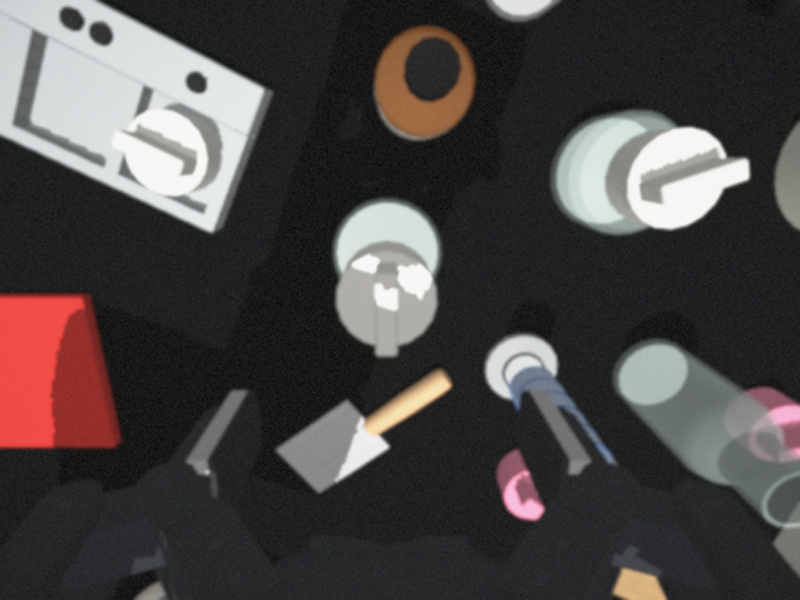

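The flask cap is at (386,297), about 1.5 mm left of the prediction, with its bar aligned. I'll descend and grip.

{"method": "send_rows", "body": {
  "targets": [0.001,-0.0013,0.03,0,0,0.004,1,0.001,-0.0013,0.06,0,0,0.004,1,0.001,-0.0013,0.08,0,0,0.004,1,0.001,-0.0013,0.092,0,0,0.004,1,0.001,-0.0013,0.098,0,0,0.004,1,0.001,-0.0013,0.098,0,0,0.004,0.3,0.001,-0.0013,0.098,0,0,0.004,-0.3,0.001,-0.0013,0.098,0,0,0.004,-0.6,0.001,-0.0013,0.098,0,0,0.004,-1,0.001,-0.0013,0.098,0,0,0.004,-1,0.001,-0.0013,0.098,0,0,0.004,-1,0.001,-0.0013,0.098,0,0,0.004,-1]
}}

```text
clock: 9.77
eef_pos: [511.5, -36.7, 134.5]
tcp_rot: [3.141, -0.001, 0.299]
contact_force: [-0.7, 0.4, 5.4]
opening: 0.135
grasp_force: 30.8
```

{"method": "send_rows", "body": {
  "targets": [0,0,0,0,0,0,-1,0,0,0,0,0,0,-1,0,0,-0.01,0,0,0,-1,0,0,-0.025,0,0,0,-1,0,0,-0.045,0,0,0,-1,0,0,-0.075,0,0,0,-1,0,0,-0.11,0,0,0,-1,0,0,-0.12,0,0,0,-1,0,0,-0.12,0,0,0,-1,0,0,-0.12,0,0,0,-1]
}}

```text
clock: 10.6
eef_pos: [511.0, -36.6, 254.2]
tcp_rot: [3.141, -0.001, 0.299]
contact_force: [-1.0, 0.5, -0.2]
opening: 0.133
grasp_force: 30.1
```

```bash
python3 - <<'E'
from h import *
from rig import r,cams
import cv2
f=cams.grab_frame("wrist"); c=cam(f); s=r.sense();p=s["eef_pos"];R=Ro.from_euler("xyz",s["tcp_rot"]).as_matrix()
im=f["color"][150:342,160:340]; cv2.imwrite("w6.png",f["color"])
g=lambda q:proj(c,q).round(1)
for o in(0,-2,-4): print(o,[g(p+R@[o+x,0,z])[1] for x,z in((29,4),(29,36),(23,-22),(-23,-22))])
# grey profile along bar column
gr=cv2.cvtColor(f["color"],6); print(gr[170:330,246:250].mean(1).round().astype(int).tolist())
ex=np.array([np.cos(1.42),np.sin(1.42),0])
shift(np.array([550.8,214,p[2]]),1.42); print(s["opening"],s["grasp_force"])
E
```

```text
0 [np.float64(200.2), np.float64(183.5), np.float64(231.2), np.float64(311.6)]
-2 [np.float64(203.6), np.float64(186.4), np.float64(235.0), np.float64(314.7)]
-4 [np.float64(207.0), np.float64(189.3), np.float64(238.9), np.float64(317.8)]
[214, 214, 214, 214, 214, 214, 214, 214, 213, 214, 214, 214, 212, 210, 196, 170, 152, 147, 145, 146, 146, 146, 146, 146, 146, 146, 146, 146, 147, 146, 154, 164, 173, 175, 174, 174, 175, 174, 174, 174, 174, 169, 157, 148, 146, 146, 146, 146, 147, 146, 146, 146, 145, 146, 145, 146, 147, 146, 148, 148, 152, 160, 165, 169, 172, 173, 174, 174, 174, 174, 174, 174, 175, 174, 173, 174, 174, 173, 174, 173, 174, 174, 175, 172, 173, 173, 174, 174, 173, 173, 174, 174, 173, 174, 172, 174, 173, 174, 173, 174, 172, 174, 173, 173, 172, 174, 172, 172, 172, 172, 174, 173, 172, 174, 173, 173, 173, 178, 207, 237, 246, 247, 247, 247, 247, 247, 247, 247, 247, 247, 247, 247, 247, 247, 247, 247, 247, 247, 247, 245, 230, 163, 85, 44, 31, 32, 29, 33, 33, 33, 31, 34, 30, 31, 34, 32, 30, 30, 31, 35]
t 10.65 at [510.4 -36.6 253.1] yaw 0.299 q [-0.07  0.15  1.85 -0.    1.14  1.2 ]
shift [ 0.1124 -0.2276 -0.    ] rotvec [-8.0000e-04  6.0000e-04 -1.1212e+00]
0.13130996599370204 30.11139750480652
```

{"method": "send_rows", "body": {
  "targets": [0.1126,-0.228,0,0,0,-1.121,-1,0.1126,-0.228,0,0,0,-1.121,-1,0.1126,-0.228,0,0,0,-1.121,-1,0.1126,-0.228,0,0,0,-1.121,-1,0.1126,-0.228,0,0,0,-1.121,-1,0.1126,-0.228,0,0,0,-1.121,-1,0.1126,-0.228,0,0,0,-1.121,-1,0.1126,-0.228,0,0,0,-1.121,-1,0.1126,-0.228,0,0,0,-1.121,-1,0.1126,-0.228,0.04,0,0,-1.121,-1,0.1126,-0.228,0.08,0,0,-1.121,-1,0.1126,-0.228,0.12,0,0,-1.121,-1]
}}

```text
clock: 11.65
eef_pos: [550.5, 214.2, 131.2]
tcp_rot: [-3.141, 0.001, 1.42]
contact_force: [0.7, -0.6, -1.0]
opening: 0.134
grasp_force: 30.1
```

{"method": "send_rows", "body": {
  "targets": [0,0,0,0,0,0,-1,0,0,0,0,0,0,-1,0,0,0,0,0,0,-1,0,0,0,0,0,0,-1]
}}

```text
clock: 11.98
eef_pos: [553.0, 214.9, 136.0]
tcp_rot: [3.139, -0.002, 1.42]
contact_force: [0.2, -0.9, -0.8]
opening: 0.132
grasp_force: 30.1
```

```bash
python3 - <<'E'
from h import *
shift([550.9,214.5,43.5],1.42)
E
```

```text
t 11.9833 at [553.  214.9 136. ] yaw 1.420 q [0.37 0.41 1.79 0.   0.94 0.52]
shift [-0.0009 -0.0022  0.0925] rotvec [ 0.0027 -0.0016 -0.0003]
```

{"method": "send_rows", "body": {
  "targets": [0,-0.0005,0.015,0,0,0,-1,0,-0.0005,0.03,0,0,0,-1,0,-0.0005,0.045,0,0,0,-1,0,-0.0005,0.056,0,0,0,-1,0,-0.0005,0.064,0,0,0,-1,0,-0.0005,0.071,0,0,0,-1,0,-0.0005,0.076,0,0,0,-1,0,-0.0005,0.08,0,0,0,-1,0,-0.0005,0.083,0,0,0,-1,0,-0.0005,0.086,0,0,0,-1,0,-0.0005,0.088,0,0,0,-1,0,-0.0005,0.088,0,0,0,-1]
}}

```text
clock: 12.98
eef_pos: [550.9, 214.4, 45.6]
tcp_rot: [-3.141, 0.0, 1.42]
contact_force: [-0.4, -0.8, -0.6]
opening: 0.132
grasp_force: 30.1
```

{"method": "send_rows", "body": {
  "targets": [0,0,0.001,0,0,0,-1,0,0,0.002,0,0,0,-1,0,0,0.0025,0,0,0,-1,0,0,0.0025,0,0,0,-1]
}}

```text
clock: 13.32
eef_pos: [551.2, 214.5, 43.6]
tcp_rot: [3.141, -0.0, 1.42]
contact_force: [-1.0, -1.6, 1.8]
opening: 0.13
grasp_force: 30.3
```

{"method": "send_rows", "body": {
  "targets": [0,0,0.0005,0,0,0,-0.6,0,0,0.0005,0,0,0,-0.3,0,0,0.0005,0,0,0,0,0,0,0.0005,0,0,0,0,0,0,0.0005,0,0,0,0.3,0,0,0,0,0,0,0.5,0,0,-0.03,0,0,0,0.5,0,0,-0.07,0,0,0,0.5,0,0,-0.11,0,0,0,1,0,0,-0.15,0,0,0,1,0,0,-0.18,0,0,0,1,0,0,-0.19,0,0,0,1]
}}

```text
clock: 14.32
eef_pos: [553.2, 215.3, 238.9]
tcp_rot: [3.135, -0.004, 1.42]
contact_force: [0.5, 0.4, 0.1]
opening: 0.998
grasp_force: 0.0
```

{"method": "send_rows", "body": {
  "targets": [0,0,0,0,0,0,1,0,0,0,0,0,0,1,0,0,0,0,0,0,1]
}}

```text
clock: 14.57
eef_pos: [550.0, 214.1, 231.3]
tcp_rot: [-3.139, 0.001, 1.42]
contact_force: [0.6, -0.2, -0.5]
opening: 0.999
grasp_force: 0.0
```

```bash
python3 - <<'E'
from h import *
from rig import r,cams
import cv2
f=cams.grab_frame("wrist"); c=cam(f)
im=cv2.resize(f["color"],(800,600),interpolation=cv2.INTER_CUBIC)
ex=np.array([np.cos(1.42),np.sin(1.42),0]);ey=np.array([-ex[1],ex[0],0]);o=np.array([550.8,214,0])
g=lambda q:(proj(c,q)+.5)/.64-.5
for i,k in enumerate((-78,0,78)):
    print(g(o+k*ex+[0,0,38]).round(1))
cv2.imwrite("pics/w7.png",im)
shift([624.3,-183.5,230],2.287)
E
```

```text
[390.5 357.1]
[390.7 264.5]
[390.9 157.4]
t 14.6167 at [549.9 214.  231.1] yaw 1.420 q [ 0.37  0.3   1.71 -0.    1.14  0.52]
shift [-0.3818  0.1334  0.0014] rotvec [-3.700e-03  3.000e-04 -8.672e-01]
```

View pics/w7.png

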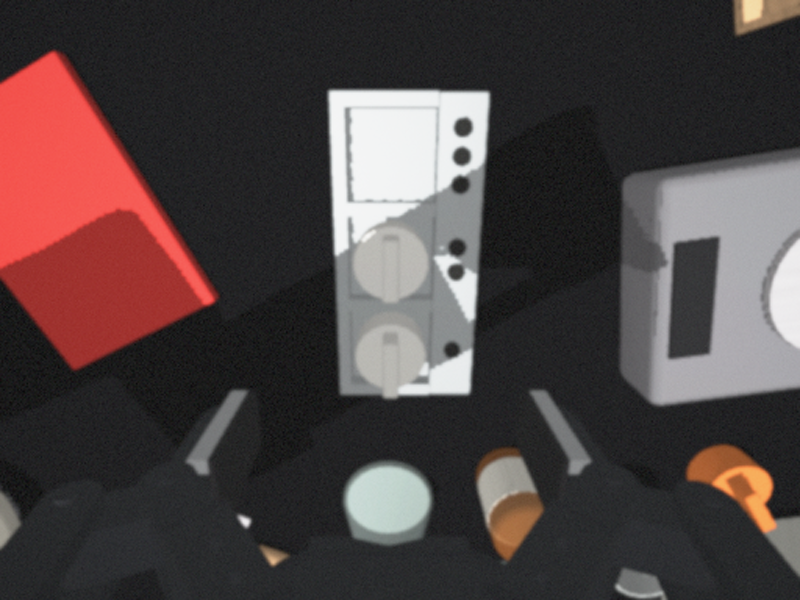

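Both parked caps sit in their pockets, with hoods at (390,262) and (390,355) matching the predictions. The three-stud pocket is empty. On to the squat bottle.

{"method": "send_rows", "body": {
  "targets": [-0.3815,0.133,0,0,0,-0.867,1,-0.3815,0.133,0,0,0,-0.867,1,-0.3815,0.133,0,0,0,-0.867,1,-0.3815,0.133,0,0,0,-0.867,1,-0.3815,0.133,0,0,0,-0.867,1,-0.3815,0.133,0,0,0,-0.867,1,-0.3815,0.133,0,0,0,-0.867,1,-0.3815,0.133,0,0,0,-0.867,1,-0.3815,0.133,0,0,0,-0.867,1,-0.3815,0.133,0,0,0,-0.867,1,-0.3815,0.133,0,0,0,-0.867,1,-0.3815,0.133,0,0,0,-0.867,1]
}}

```text
clock: 15.62
eef_pos: [624.4, -185.0, 230.9]
tcp_rot: [-3.14, -0.002, 2.283]
contact_force: [0.3, 1.3, -0.0]
opening: 0.997
grasp_force: 0.0
```

{"method": "send_rows", "body": {
  "targets": [0,0,0,0,0,0,1,0,0,0,0,0,0,1,0,0,0,0,0,0,1]
}}

```text
clock: 15.87
eef_pos: [624.8, -180.9, 232.8]
tcp_rot: [-3.141, -0.001, 2.288]
contact_force: [-1.0, -0.0, -0.5]
opening: 0.997
grasp_force: 0.0
```

```bash
python3 - <<'E'
from h import *
from rig import r,cams
import cv2
f=cams.grab_frame("wrist"); c=cam(f); cv2.imwrite("w8.png",f["color"])
ex=np.array([np.cos(2.287),np.sin(2.287),0]);ey=np.array([-ex[1],ex[0],0]);p=np.array([624.3,-183.5,96])
g=lambda q:proj(c,q).round(1)
print("hood L/R/far/near",[g(p+29*v) for v in(ey,-ey,ex,-ex)],"bar ends",[g(p+k*ex+[0,0,26]) for k in(-23,23)])
hsv=cv2.cvtColor(f["color"],40)
m=((hsv[...,2]>120)&(hsv[...,1]<22)).astype(np.uint8)
u,v=g(p).astype(int)
n,l,st,ce=cv2.connectedComponentsWithStats(m); k=l[v-12,u-12]; print(k,st[k],ce[k])
print("row V",hsv[v+5,u-50:u+50,2].tolist()); print("row S",hsv[v+5,u-50:u+50,1].tolist(),u,v)
b=m[v-45:v+50,u-40:u+42];print("\n".join("".join(".#"[x] for x in r_[::2]) for r_ in b[::3]))
shift([624.3,-183.5,100],2.287)
E
```

```text
hood L/R/far/near [array([217.5, 184.6]), array([274.8, 184.7]), array([246.1, 156.3]), array([246.1, 211.2])] bar ends [array([245.9, 215.6]), array([245.9, 168.5])]
10 [ 214  132   67   82 3971] [247.3502896  171.08662805]
row V [22, 33, 33, 28, 29, 27, 29, 32, 25, 29, 26, 30, 34, 28, 30, 31, 35, 29, 24, 32, 31, 37, 54, 101, 171, 226, 241, 243, 244, 243, 243, 243, 243, 243, 243, 244, 244, 243, 243, 240, 226, 195, 166, 155, 150, 149, 146, 146, 151, 152, 154, 153, 150, 152, 152, 151, 150, 147, 147, 151, 150, 154, 151, 150, 151, 152, 155, 152, 151, 153, 165, 191, 221, 237, 242, 243, 243, 242, 236, 209, 139, 75, 39, 27, 20, 21, 26, 17, 29, 30, 16, 11, 23, 27, 24, 24, 25, 22, 22, 13]
row S [58, 23, 31, 36, 18, 19, 9, 32, 10, 44, 29, 9, 45, 27, 43, 25, 15, 26, 21, 32, 25, 21, 9, 3, 4, 5, 3, 2, 2, 2, 2, 1, 1, 1, 1, 2, 2, 2, 2, 3, 5, 8, 9, 5, 10, 7, 7, 7, 7, 7, 8, 7, 7, 7, 7, 8, 7, 7, 7, 8, 8, 10, 5, 5, 7, 7, 7, 3, 7, 7, 5, 7, 3, 4, 2, 2, 2, 3, 4, 6, 2, 7, 26, 38, 89, 73, 29, 60, 35, 26, 64, 23, 44, 19, 21, 64, 51, 35, 35, 20] 246 184
...........####################..........
..........###
[... 739 characters left out ...]
...
.........#########################.......
..........######################.........
............###################..........
..............###############............
.................########................
.................######..................
.........................................
.........................................
.........................................
.........................................
.........................................
.........................................
.........................................
t 15.9167 at [ 625.  -181.   233.1] yaw 2.289 q [-0.28  0.39  1.57  0.    1.18 -1.  ]
shift [-0.0015 -0.0022  0.1331] rotvec [-0.0001 -0.0006  0.0016]
```

Numerically, the squat hood is 1–2 mm off the prediction, which is within the grasp tolerance. It is the white cap directly on the squat bottle, and the orange one is well away. I'll descend and grip.

{"method": "send_rows", "body": {
  "targets": [0,0,0.035,0,0,0,1,0,0,0.07,0,0,0,1,0,0,0.1,0,0,0,1,0,0,0.12,0,0,0,1,0,0,0.128,0,0,0,1,0,0,0.131,0,0,0,1,0,0,0.131,0,0,0,0.3,0,0,0.131,0,0,0,-0.3,0,0,0.131,0,0,0,-0.6,0,0,0.131,0,0,0,-1,0,0,0.131,0,0,0,-1,0,0,0.131,0,0,0,-1]
}}

```text
clock: 16.92
eef_pos: [625.5, -182.8, 103.1]
tcp_rot: [3.141, 0.001, 2.287]
contact_force: [-0.6, -0.2, 0.2]
opening: 0.142
grasp_force: 0.6
```

{"method": "send_rows", "body": {
  "targets": [0,0,0,0,0,0,-1,0,0,0,0,0,0,-1,0,0,0,0,0,0,-1]
}}

```text
clock: 17.17
eef_pos: [625.6, -182.9, 103.1]
tcp_rot: [3.141, 0.001, 2.287]
contact_force: [-1.7, -0.2, 6.1]
opening: 0.135
grasp_force: 30.2
```

{"method": "send_rows", "body": {
  "targets": [0,0,-0.01,0,0,0,-1,0,0,-0.025,0,0,0,-1,0,0,-0.045,0,0,0,-1,0,0,-0.075,0,0,0,-1,0,0,-0.11,0,0,0,-1,0,0,-0.14,0,0,0,-1,0,0,-0.15,0,0,0,-1,0,0,-0.15,0,0,0,-1,0,0,-0.15,0,0,0,-1,0,0,-0.15,0,0,0,-1]
}}

```text
clock: 18.0
eef_pos: [624.1, -182.4, 250.5]
tcp_rot: [-3.14, -0.002, 2.287]
contact_force: [-1.1, 0.5, -0.8]
opening: 0.133
grasp_force: 29.3
```

```bash
python3 - <<'E'
from h import *
from rig import r,cams
import cv2
f=cams.grab_frame("wrist"); c=cam(f); s=r.sense();p=s["eef_pos"];R=Ro.from_euler("xyz",s["tcp_rot"]).as_matrix()
g=lambda q:proj(c,q).round(1)
for o in(2,0,-2,-4): print(o,[float(g(p+R@[o+x,0,z])[1]) for x,z in((29,7),(29,39),(23,-19),(-23,-19))])
gr=cv2.cvtColor(f["color"],6); print(gr[170:330,246:250].mean(1).round().astype(int).tolist())
ex=np.array([np.cos(1.42),np.sin(1.42),0])
shift(np.array([550.8,214,p[2]])+78*ex,1.42); print(s["opening"],s["grasp_force"])
E
```

```text
2 [195.7, 179.8, 225.6, 305.8]
0 [199.1, 182.7, 229.4, 308.9]
-2 [202.5, 185.6, 233.2, 312.0]
-4 [205.8, 188.5, 237.0, 315.1]
[153, 154, 154, 153, 154, 153, 152, 152, 153, 153, 150, 146, 145, 144, 144, 143, 142, 143, 143, 142, 142, 139, 136, 136, 141, 151, 189, 228, 240, 242, 242, 242, 242, 242, 242, 242, 238, 220, 177, 149, 142, 142, 142, 142, 142, 143, 141, 140, 137, 133, 133, 135, 140, 146, 150, 164, 195, 222, 233, 237, 240, 241, 242, 242, 242, 242, 242, 242, 242, 242, 242, 242, 242, 242, 241, 237, 228, 210, 190, 170, 156, 151, 147, 149, 149, 149, 148, 148, 149, 147, 148, 148, 149, 149, 149, 148, 148, 149, 148, 148, 147, 148, 148, 148, 147, 148, 148, 147, 147, 148, 147, 146, 149, 148, 148, 148, 147, 147, 147, 148, 148, 147, 147, 147, 147, 147, 148, 148, 148, 148, 147, 147, 147, 146, 133, 104, 67, 37, 29, 24, 29, 24, 27, 23, 26, 26, 25, 27, 28, 25, 29, 25, 27, 27, 26, 26, 28, 28, 27, 26]
t 18.05 at [ 624.  -182.4  250.2] yaw 2.287 q [-0.29  0.38  1.55 -0.    1.21 -1.  ]
shift [0.3976 0.2644 0.0006] rotvec [-0.0029 -0.0018  0.8668]
0.13206870525467893 29.313723742961884
```

{"method": "send_rows", "body": {
  "targets": [0.3963,0.2629,0,0,0,0.867,-1,0.3963,0.2629,0,0,0,0.867,-1,0.3963,0.2629,0,0,0,0.867,-1,0.3963,0.2629,0,0,0,0.867,-1,0.3963,0.2629,0,0,0,0.867,-1,0.3963,0.2629,0,0,0,0.867,-1,0.3963,0.2629,0,0,0,0.867,-1,0.3963,0.2629,0,0,0,0.867,-1,0.3963,0.2629,0,0,0,0.867,-1,0.3963,0.2629,0,0,0,0.867,-1,0.3963,0.2629,0,0,0,0.867,-1,0.3963,0.2629,0,0,0,0.867,-1]
}}

```text
clock: 19.05
eef_pos: [561.7, 291.9, 250.4]
tcp_rot: [-3.139, 0.001, 1.421]
contact_force: [-0.1, -0.1, -0.3]
opening: 0.134
grasp_force: 29.3
```

{"method": "send_rows", "body": {
  "targets": [0,0,0,0,0,0,-1,0,0,0,0,0,0,-1,0,0,0,0,0,0,-1,0,0,0,0,0,0,-1,0,0,0,0,0,0,-1,0,0,0,0,0,0,-1]
}}

```text
clock: 19.55
eef_pos: [563.7, 287.6, 252.3]
tcp_rot: [-3.141, 0.0, 1.418]
contact_force: [-0.4, -0.2, -0.2]
opening: 0.132
grasp_force: 29.3
```

```bash
python3 - <<'E'
from h import *
ex=np.array([np.cos(1.42),np.sin(1.42),0])
shift(np.array([550.8,214,45.1])+76*ex,1.42)
E
```

```text
t 19.55 at [563.7 287.6 252.3] yaw 1.418 q [ 0.47  0.35  1.59 -0.    1.2   0.62]
shift [ 0.0013 -0.0016  0.2072] rotvec [-0.0001  0.0002 -0.0018]
```

{"method": "send_rows", "body": {
  "targets": [0.001,-0.0015,0.035,0,0,0,-1,0.001,-0.0015,0.07,0,0,0,-1,0.001,-0.0015,0.105,0,0,0,-1,0.001,-0.0015,0.13,0,0,0,-1,0.001,-0.0015,0.15,0,0,0,-1,0.001,-0.0015,0.165,0,0,0,-1,0.001,-0.0015,0.175,0,0,0,-1,0.001,-0.0015,0.185,0,0,0,-1,0.001,-0.0015,0.191,0,0,0,-1,0.001,-0.0015,0.196,0,0,0,-1,0.001,-0.0015,0.2,0,0,0,-1,0.001,-0.0015,0.202,0,0,0,-1]
}}

```text
clock: 20.55
eef_pos: [562.3, 290.1, 50.4]
tcp_rot: [3.141, -0.0, 1.42]
contact_force: [-0.5, 0.3, -0.4]
opening: 0.128
grasp_force: 29.4
```

{"method": "send_rows", "body": {
  "targets": [0,0,0.001,0,0,0,-1,0,0,0.002,0,0,0,-1,0,0,0.003,0,0,0,-1,0,0,0.003,0,0,0,-1]
}}

```text
clock: 20.88
eef_pos: [562.1, 290.2, 47.5]
tcp_rot: [3.141, -0.0, 1.42]
contact_force: [0.2, -1.1, -0.3]
opening: 0.132
grasp_force: 29.4
```

{"method": "send_rows", "body": {
  "targets": [-0.0005,0,0.001,0,0,0,-1,-0.0005,0,0.002,0,0,0,-1,-0.0005,0,0.0026,0,0,0,-1,-0.0005,0,0.0026,0,0,0,-1,-0.0005,0,0.0026,0,0,0,-1]
}}

```text
clock: 21.3
eef_pos: [562.0, 289.6, 45.1]
tcp_rot: [3.141, -0.0, 1.42]
contact_force: [-1.6, -0.3, 5.0]
opening: 0.13
grasp_force: 30.0
```

{"method": "send_rows", "body": {
  "targets": [0,0,0,0,0,0,-0.6,0,0,0,0,0,0,-0.3,0,0,0,0,0,0,0,0,0,0,0,0,0,0,0,0,0,0,0,0,0.3,0,0,0,0,0,0,0.5,0,0,-0.03,0,0,0,0.5,0,0,-0.07,0,0,0,0.5,0,0,-0.11,0,0,0,1,0,0,-0.15,0,0,0,1,0,0,-0.18,0,0,0,1,0,0,-0.19,0,0,0,1]
}}

```text
clock: 22.3
eef_pos: [564.1, 290.7, 240.5]
tcp_rot: [3.135, -0.005, 1.42]
contact_force: [1.3, 0.3, -0.9]
opening: 0.997
grasp_force: 0.0
```

{"method": "send_rows", "body": {
  "targets": [-0.12,-0.05,0,0,0,0,1,-0.12,-0.05,0,0,0,0,1,-0.12,-0.05,0,0,0,0,1,-0.12,-0.05,0,0,0,0,1,-0.12,-0.05,0,0,0,0,1,-0.12,-0.05,0,0,0,0,1,-0.12,-0.05,0,0,0,0,1,-0.12,-0.05,0,0,0,0,1]
}}

```text
clock: 22.97
eef_pos: [495.2, 179.4, 234.5]
tcp_rot: [3.141, -0.0, 1.42]
contact_force: [0.6, 0.1, -0.3]
opening: 1.003
grasp_force: 0.0
```

```bash
python3 - <<'E'
from h import *
from rig import r,cams
import cv2
f=cams.grab_frame("wrist"); c=cam(f); im=f["color"]
ex=np.array([np.cos(1.42),np.sin(1.42),0]);o=np.array([550.8,214,0])
g=lambda q:proj(c,q).round(1)
for k in(-78,0,78):
    q=o+k*ex; print(k,"hood ctr",g(q+[0,0,38]),"bar ends",g(q-23*ex+[0,0,64]),g(q+23*ex+[0,0,64]))
a=im[:200,170:330]
gr=cv2.cvtColor(im,6)
u,v=g(o+78*ex+[0,0,38]).astype(int)
sub=gr[max(0,v-36):v+40,u-36:u+37]
print(u,v);print("\n".join("".join(" .:-=+*#%@"[min(9,x//26)] for x in row[::1]) for row in sub[::2]))
print(r.sense()["eef_pos"],r.sense()["grasp_force"])
E
```

```text
-78 hood ctr [288.6 196.6] bar ends [290.6 222.1] [292.6 185. ]
0 hood ctr [291.7 133. ] bar ends [294.  157.1] [296.3 113.8]
78 hood ctr [295.3  59.3] bar ends [298.  81.] [300.7  29.8]
295 59
@@@@@@@@@@@@@@@@@@@@@@@@@@@@@@@@@@%%%@%%%%%%%%%%%%%%%%%%%%%%%%%%%%%%%%%%%
@@@@%%%%%%%%%%%%%%%%%%%%%%%%%%%%%%%%%%%%%%%%%%%%%%%%%%%%%%%%%%%%%%%%%%%%%
@@@%%*+++++=+==++++++++++++=+++++++++++++++++++++++++++++++++++++++#%%%%%
@@@%%***####################%%%%%%%@@@@%%%####******************+=+#%%%%%
@@@%%**#%@@@%%%@@@@@%@%%@@@@@@@@@@@@@@@@@@@@@@@@@@%%%%%%%%%%%%%#*+*#%%%%%
@@@%%**#%@@@@@@@@@@@@@@@@@@@@@@@@@%@@@@@@@@@@@@@@@@@@@%%%%%%%%%#*+*#%%%%%
@@@@%**#%@@@@@@@@@@@@@@@@@@@@@@@%#%@@@@@@@@@@@@@@@@@@@@@%%%%%%%#++*#%%%%%
@@@%%**#%@@@@@@@@@@@@@@@@@@@@@@@##%@@@@@@@@@@@@@@@@@@@@@@@%%%%%#++*%%%%%%
@@@@%**%%@@@@@@@@@@@@@@@@@@@@@@@##%@@@@@@@@@@@@@@@@@@@@@@@@%%%%#++*%%%%%%
@@@@%##%@@@@@@@@@@@@@@@@@@@@@@@%##%@@@@@@@@@@@%@@@@@@@@@@@@@%%%*++#%%%%%%
@@@%%##%@@@@@@@@@@@@@@@@@@@@@@@%##%@@@@@@@@@@@%@@@@@@@@@@@@@@%%*++#%%%%%%
@@@%%*#%@@@@@@@@@@@@@@@@@@@@@@@%##%@@@@@@@@@@@%@@@@@@@@@@@@@@%%*+*#%%%%%%
@@@%%**#%@@@@@@@@@
[... 1250 characters left out ...]
@@@%%##%%@@@@@@@@@@@@%%%%%%%%%@@@@@@@@@@@@@@%%@%%%*+*#%%%%%%%%%
@@@%##%%@@@@@@@%%###%@@@@@@@@@@@@@@@@@@@@@@@@@@@@@%%@@@%%%%%*+*#%%%%%%%%%
@@@%#*#%@@@@@@@@@@%%##%%@@@@@@@@@@@@@@@@@@@@@@@%%%@@@@%@%%%%*+*#%%%%%%%%%
@@@%#*#%@@@@@@@@@@@@%%%%%##%%@@@@@@@@@@@@@@@@@@@@%@@%%@%%%%%*+*%%%%%%%%#*
@@@%#*#%@@@@@@@@@@@@@@@@@@%%%%%%%%%%@@@@@@@@@@@@%@%@@%%@%%%#++*%%%%%##*++
@@@%#*#%@@@@@@%%%%%%@@%%%%%%%%@@%%%%%%%%%%%%%%%%%%%%%%%%%%%#*+*####*+++++
@@@@%%%@@@@%%%%%%%%@@%%%%%%%%@@@%%%%%%%%%%%%%%%%%%%%%%%%%%%###*++++++++++
@@@@@@@@@@@@@@@@@@@@@@@@@@@@@@@@@@@@@@@@@@@@@@@@@%@@%@%%%%%#*++++++++++++
@@@@@@@@@@@@@@@@@@@@@@@@@@@@@@@@@@@@@@@@@@@@@@@@@@@%%%%#*++++++++++++++++
[495.04983048 179.38045308 234.49049755] 0.0
```

The third cap is seated in its pocket: its bar end is at (297.5,81), against a prediction of (298,81). The gripper is clear of everything, so I'll hand in.

{"method": "send_rows", "body": {
  "targets": [0,0,0,0,0,0,1,0,0,0,0,0,0,1,0,0,0,0,0,0,1,0,0,0,0,0,0,1]
}}

```text
clock: 23.35
eef_pos: [494.5, 178.7, 234.6]
tcp_rot: [-3.141, 0.0, 1.42]
contact_force: [-0.1, -0.4, -0.0]
opening: 0.997
grasp_force: 0.0
```

```bash
python3 -c "
from rig import r
print(r.sign_off())"
```

```text
the job is handed in; nothing more can be done
None
```

All three caps were parked in order in their pockets (tall bottle in one stud, flask in two, squat bottle in three) and the job was handed in at about 23 s; the sign-off returned no verdict.

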